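Oil the roll stand and offer up its swing arm

TASK

Oil the paper-roll stand: push the oiler's sprung lever all the way down and let it come all the way back up, at least three full strokes. Then pinch the cast swing arm by its web at its balance point, lift it, and hold it level and still just above the stand's two posts, the big bore straight over the thick post and the small eye straight over the thin one, not touching them. Finish while still holding it there, and leave everything else on the bench where it is.

Things in the scene. Friction and masses are not known exactly. Their poses are not given: they have to be found in the camera images.
- stand: Grey paper-roll stand fixed to the bench. Origin on the bench; x points away from the robot (yaw within 0.25 rad), y to its left. Two upright steel posts in a row along x at y = 90 mm: thick at x = -60 mm, thin at x = 140 mm. At y = -90 mm the lever oiler: lever hinge at x = 50 mm, 135 mm up; behind it, at x = 112 mm, a 68 mm round reservoir 114 mm high.
- thick_post_top (a point): centre of the top of the thick post (20 mm diameter), 75 mm above the bench; axes as the stand's
- thin_post_top (a point): centre of the top of the thin post (9 mm diameter), 75 mm above the bench, 200 mm from the thick one; axes as the stand's
- pump_lever (a joint): angle of the oiler's lever in rad: 0 fully up (rest), 0.8 fully down on its stop. At 0 it points towards the robot (stand's -x) and 0.4 rad upwards, at 0.8 it points 0.4 rad downwards. A spring lifts it again within half a second of being let go; pushing at the grip takes about 4 N at the top, 9 N at the bottom.
- lever_grip (a point): centre of the black cross bar at the lever's free end, 150 mm from the hinge: 20 mm thick, 90 mm long along the stand's y. About 193 mm above the bench when up, 77 mm when down; it moves in an arc, almost straight down (12 mm towards the robot at mid-stroke, then back). Push it from above, with shut fingers for instance.
- swing_arm: Loose cast aluminium arm, 0.45 to 0.6 kg, 243 mm long, on the bench left of the stand: heavy boss, straight web, small eye. Origin on the bore's axis at the underside; x along the web to the eye, z up. The web is 16 mm wide, 6 to 34 mm above the underside. Balance point: on the web at x = 55 mm, 21 mm above the underside; grip within 18 mm of it along the web.
- bore (a point): centre of the underside of the boss (58 mm diameter, 44 mm high) with its upright 24 mm bore, the arm's origin
- eye (a point): centre of the underside of the small eye (28 mm diameter, 38 mm high, 12 mm hole), 200 mm from the bore

How it is judged (in metres and radians):
On the way, in this order (a step that is already met when the one before it is completed fails the run):
1. first stroke: lever pushed all the way down (value of joint pump_lever above 0.68 rad).
2. first stroke: lever all the way back up (value of joint pump_lever below 0.1 rad).
3. second stroke: lever pushed all the way down (value of joint pump_lever above 0.68 rad).
4. second stroke: lever all the way back up (value of joint pump_lever below 0.1 rad).
5. third stroke: lever pushed all the way down (value of joint pump_lever above 0.68 rad).
6. third stroke: lever all the way back up (value of joint pump_lever below 0.1 rad).
7. the arm is lifted clear of the bench in the gripper (height (world z) of each of bore, eye above 0.03 m and contact force between swing_arm and the fingers above 1 N), for 0.2 s.
At the end, for the whole second after the job is handed in: Three full strokes done, lever up; the arm is gripped within 18 mm of its balance point, at rest, level within 0.1 rad, underside 3 to 60 mm above both posts, bore within 12 mm of the thick post's axis, eye within 16 mm of the thin one's, not touching the stand (contact force between swing_arm and the fingers above 1 N and x of the grasp point in the frame of swing_arm between 0.037 and 0.073 m and angle between swing_arm's own z axis and vertical below 0.1 rad and horizontal distance between bore and thick_post_top below 0.012 m and horizontal distance between eye and thin_post_top below 0.016 m and z of bore in the frame of thick_post_top between 0.003 and 0.06 m and z of eye in the frame of thin_post_top between 0.003 and 0.06 m and contact force between swing_arm and stand below 0.3 N and linear speed of swing_arm below 0.02 m/s and angular speed of swing_arm below 0.1 rad/s and value of joint pump_lever below 0.1 rad); the arm keeps its last pose, push and grip.
It fails at once if something else on the bench is moved by more than 20 mm (distance of any of reel_small, reel_large, tape_dispenser, screwdriver, gift_box, pen_cup, glue_jar from where it was at the start of the episode above 0.02 m).
It also fails if it takes over 67 s, if anything falls off the work surface, if the arm or the gripper's body presses on something with over 40 N, if the wrist force passes 120 N, or if a joint passes its speed limit or range.

ROBOT

A 7-joint arm with a two-finger parallel gripper is mounted at the origin on the work surface. World frame = base frame: x ahead of the robot, y to its left, z up, the work surface at z = 0. Lengths are in m, angles in degrees, forces in N, time in s.
With the tool pointing down it reaches from about 0.425 to 0.875 m from the base axis. Payload 4.7 kg.
Tool frame: the origin (TCP) lies at the very end of the fingers, on their centre line; the grasp point (between the pads) lies env.grip_point_offset behind it (env.grip_point_offset is the distance from the TCP to the grasp point, in m); z points along the fingers, y is the direction in which the jaws open and shut (so a half turn about z gives the same grasp; the last joint's range is limited). The gripper opens to 87 mm and grips with 3 to 60 N. Pads are 19 mm wide; open, the fingers measure 117 mm over their backs; the gripper's body (75 mm by 190 mm) begins 51 mm behind the grasp point.
Start: joints at [-69.322, 18.392, -4.016, 83.108, 1.295, 78.541, -3.26], TCP at [0.221, 0.611, 0.223] pointing down, gripper open.
Joint ranges: [-163.93, 163.93], [-17.29, 119.83], [-79.2, 71.16], [3.27, 140.29], [-89.18, 269.18], [5.43, 117.66], [-154.24, 154.24]. Speed limits (degrees/s): [147.25, 147.25, 180, 180, 180, 180, 180].

INTERFACE

Orientations are given as [roll, pitch, yaw] about the fixed x, y, z axes, in that order (R = Rz(yaw) Ry(pitch) Rx(roll)).
In Python, from cell import env gives the robot as it stands.
- The arm moves only by the tool send_rows, never from a script. Its argument "plan" is a list of rows, each a list of 7 numbers: the finger opening in mm, from 0 to 87, then the shift along the tool's x, y, z in mm, then the turn, a rotation vector about the tool's x, y, z in rad. A call has 1 to 12 rows; each row shifts and turns the commanded pose from where the row before left it, along the tool's axes as they then stand; what a row does not reach is not made up. A row lasts 1/10 s, in which the tool goes at most 50 mm and 8.59 degrees, less where a joint would pass 70% of its speed; a pose out of reach is approached as far as the arm can. A call is refused whole if a number of a shift passes 50 or a number of a turn 0.15, either way. A call with a gripper value outside its range is refused whole. The fingers move at their own pace and stop on an object; "grip_force" is the grip in N (left out, the last holds). Time passes only in rows, so rows that do not move let the fingers close. It gives the time, the measured TCP pose, the force and the opening at its end, in the units of the state.
- env.get_obs(): the state, without advancing time (a new reading comes with each control period).
- env.read_camera(name): name is "side" or "top"; returns the picture (480x640x3 uint8, red, green, blue); there is no depth.
- env.get_calibration(name): a dict with "fx", "fy", "cx", "cy" (pixels), "extrinsics" (4x4, takes a point from camera to world coordinates). Camera axes: x right, y down, z forward; pixel columns grow to the right and rows downward; lengths in m; the calibration is good to about 2 mm. A picture is of the moment at which its call begins. get_calibration takes no time and is no camera call.
- env.sign_off(): hands the job in, once; it reports no verdict.
Trained networks look in the newest picture that a camera, given by its name, has taken for a name from the list of things; names that differ only in an ending like _2 or _b are one class to them, and where a whole thing is asked for, a point or a joint stands for the part that bears it (a point fixed in the world has none). Each returns a list of dicts, best first, with "confidence" (0 to 1); they miss things now and then, are a little off and sometimes report something else, mostly with a low value. They report only what shows in the picture. A call takes as long as a camera call.
- env.regions_of(camera, query): "region" (480x640 bool, what is visible of it) and "rect" ([left, top, right, bottom] in pixels, round what is visible of it).
The state is a dict: "time_s": time; "qpos": joint angles; "joint_velocities": joint speeds; "effort": joint torques, N m; "tool_pos": TCP position; "tool_rot": TCP orientation; "force": force on the tool from outside, world axes, zero at the start; "wrist_torque": the same for the moment, N m; "grip_width": finger opening in m.
Only numpy, scipy, OpenCV 4.12 (cv2) and the standard library are available. Lean on these libraries where they do the work, as an engineer would, in place of code of your own. Each camera call takes 0.05 s, during which the arm holds its last target. There are 200 camera calls.

## Working session

There is one attempt and no reset: what is moved stays moved. The work goes in short steps, Python scripts to look and compute and a tool call to move; the robot and the scene stay as the last step left them, time stands still between calls to the robot, and variables do not carry over. Pictures are saved under pics/ and viewed, about 8 in all and at most 12, crops included, and the job is handed in when it is done.

Besides the shell and the picture viewer there is one more tool, called after "Emit:" by a JSON object that holds its "name" and its "arguments". send_rows: Moves the arm, as the interface text tells. Its arguments: {"type":"object","properties":{"plan":{"type":"array"},"grip_force":{"type":"number"}},"required":["plan"]}

```bash
mkdir -p pics; ls; python3 - <<'E'
from cell import env
import cv2,numpy as np
o=env.get_obs();print({k:np.round(v,3) for k,v in o.items()},env.grip_point_offset)
for c in ("side","top"):
    im=env.read_camera(c);cv2.imwrite(f"pics/{c}0.png",im[:,:,::-1])
    k=env.get_calibration(c);print(c,k["fx"],k["cx"],k["cy"],np.round(k["extrinsics"],3).tolist())
    for q in ("stand","swing_arm","pump_lever","lever_grip","bore","eye"):
        for r in env.regions_of(c,q)[:2]: print(c,q,round(r["confidence"],2),r["rect"])
E
```

```text
pics
{'time_s': np.float64(0.0), 'qpos': array([-69.32 ,  18.439,  -4.015,  83.175,   1.294,  78.541,  -3.262]), 'joint_velocities': array([ 0.038,  0.055, -0.019,  0.049,  0.141, -0.052,  0.088]), 'effort': array([-0.0000e+00, -4.9128e+01, -4.0400e-01, -3.1253e+01, -6.4000e-02,
        4.4000e-02,  0.0000e+00]), 'tool_pos': array([0.221, 0.611, 0.221]), 'tool_rot': array([-1.79890e+02,  5.00000e-03,  1.60127e+02]), 'force': array([-0.293,  0.192, -0.774]), 'wrist_torque': array([ 0.049,  0.013, -0.007]), 'grip_width': np.float64(0.087)} 0.0187
side 519.2588450516038 317.1671198911633 227.34279169985598 [[-0.989, -0.103, 0.104, 0.481], [-0.147, 0.695, -0.704, 0.659], [0.0, -0.711, -0.703, 0.737], [0.0, 0.0, 0.0, 1.0]]
side stand 0.64 [237.2, 107.1, 398.6, 272.0]
side swing_arm 0.72 [198.2, 334.4, 354.7, 393.3]
side pump_lever 0.97 [319.9, 106.2, 397.3, 145.5]
side lever_grip 0.55 [316.0, 105.1, 398.1, 145.0]
side bore 0.56 [199.9, 333.8, 350.9, 397.4]
side bore 0.5 [314.6, 106.5, 395.0, 144.4]
side eye 0.71 [200.4, 333.7, 354.1, 397.7]
top 451.8125980358745 314.0141182751095 244.9757981787081 [[0.026, -0.988, 0.15, 0.451], [-1.0, -0.027, -0.008, 0.06], [0.012, -0.15, -0.989, 1.083], [0.0, 0.0, 0.0, 1.0]]
top stand 0.69 [325.7, 198.9, 459.8, 316.0]
top swing_arm 0.7 [215.0, 195.6, 246.6, 293.9]
top swing_arm 0.67 [411.3, 237.3, 459.1, 318.4]
top pump_lever 0.7 [328.9, 200.8, 458.7, 317.2]
top pump_lever 0.58 [413.1, 240.3, 456.7, 318.8]
top lever_grip 0.57 [414.2, 237.9, 460.5, 321.5]
top lever_grip 0.35 [214.4, 194.5, 248.2, 295.6]
top bore 0.88 [215.8, 194.5, 248.5, 295.3]
top eye 0.75 [214.2, 194.3, 246.7, 294.8]
top eye 0.29 [414.8, 240.0, 458.8, 318.8]
```

```bash
python3 - <<'E'
import cv2
im=cv2.imread("pics/top0.png")
cv2.imwrite("pics/top0c.png",cv2.resize(im[170:350,190:470],None,fx=2.85,fy=2.85,interpolation=cv2.INTER_CUBIC))
E
```

```text
(no output)
```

View pics/side0.png

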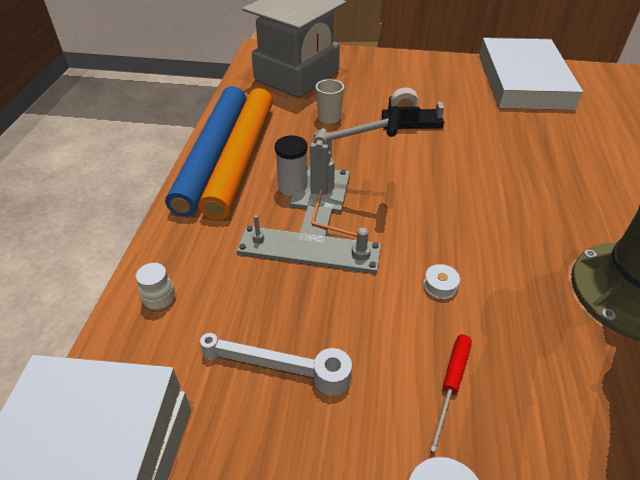

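View pics/top0c.png

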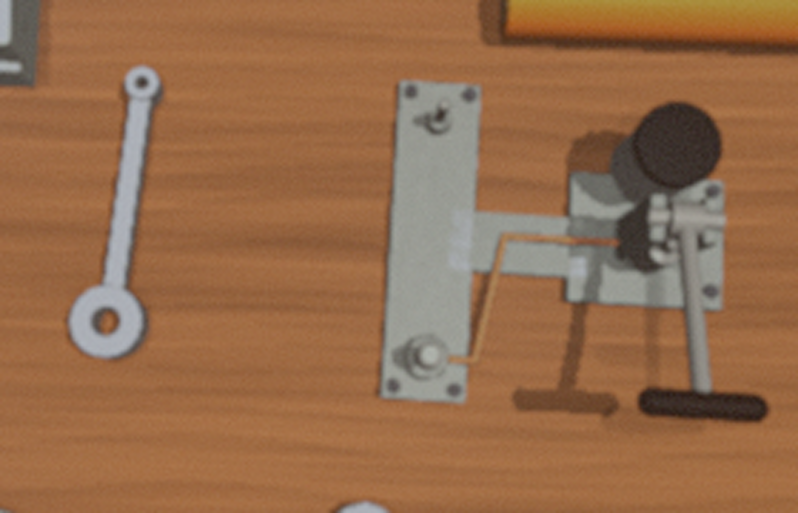

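The side view shows the arm's boss at about (333,368), its eye at (209,341), the thick post's top at (362,232), the thin one's at (256,217) and the grip at about (392,115). In the top crop, the post tops are at (427,354) and (441,107), the bore at (107,321), the eye at (142,82) and the grip bar at (703,405).

```bash
cat > h.py <<'E'
import numpy as np
from cell import env
def plane(cam,uv,z):
    k=env.get_calibration(cam);T=np.array(k["extrinsics"])
    d=T[:3,:3]@np.array([(uv[0]-k["cx"])/k["fx"],(uv[1]-k["cy"])/k["fy"],1]);o=T[:3,3]
    return (o+d*(z-o[2])/d[2])[:2]
def crop(x,y): return 190+x/2.85,170+y/2.85
def rows(target,yaw):
    "shift in tool axes mm and yaw turn in rad about tool z, from present pose"
    from scipy.spatial.transform import Rotation as R
    o=env.get_obs();Rt=R.from_euler('xyz',o["tool_rot"],degrees=True)
    G=R.from_euler('xyz',[180,0,yaw],degrees=True)
    return (Rt.inv().apply(np.array(target)-o["tool_pos"])*1e3).round(1),(Rt.inv()*G).as_rotvec().round(3),o["tool_pos"].round(4),o["tool_rot"].round(2)
E
python3 - <<'E'
from h import *
P={"thick":((362,232),crop(427,354),.075),"thin":((256,217),crop(441,107),.075),"bore":((333,360),crop(107,321),.044),"eye":((209,341),crop(142,82),.038),"grip":((392,115),crop(703,405),.193)}
r={}
for n,(s,t,z) in P.items():
    a,b=plane("side",s,z),plane("top",t,z);r[n]=b;print(n,a.round(4),b.round(4))
for a,b in(("thick","thin"),("bore","eye")):
    for i in(0,):
        d=r[b]-r[a];print(a,np.hypot(*d),np.degrees(np.arctan2(d[1],d[0])))
d=r["thin"]-r["thick"];y=np.arctan2(d[1],d[0]);c,s=np.cos(y),np.sin(y);Rm=np.array([[c,-s],[s,c]])
m=(r["thick"]+r["thin"])/2
o=m-Rm@[.04,.09]
print("origin",o,"grip pred",o+Rm@[50e-3-.15*np.cos(.4),-.09])
E
```

```text
thick [ 0.4983 -0.0044] [ 0.4956 -0.0081]
thin [ 0.6959 -0.0147] [ 0.6932 -0.0159]
bore [0.5189 0.2431] [0.5166 0.2478]
eye [0.7159 0.2346] [0.7163 0.2306]
grip [ 0.4656 -0.2092] [ 0.4606 -0.1901]
thick 0.19771246553119845 -2.2725058627727974
bore 0.2003679623785066 -4.910578072345867
origin [ 0.55087726 -0.1003463 ] grip pred [ 0.45921873 -0.18677981]
```

Emit:
{"name": "send_rows", "arguments": {"plan": [[0,0,0,-15,0,0,-0.102],[0,0,0,-15,0,0,-0.102],[0,0,0,-15,0,0,-0.102],[0,-30,-36,0,0,0,0],[0,-30,-36,0,0,0,0],[0,-30,-36,0,0,0,0],[0,-30,-36,0,0,0,0],[0,-30,-36,0,0,0,0],[0,-30,-36,0,0,0,0],[0,-30,-36,0,0,0,0],[0,-30,-36,0,0,0,0],[0,-30,-36,0,0,0,0]]}}

```text
time_s: 1.9
tool_pos: [0.4785, 0.2749, 0.268]
tool_rot: [180.0, 0.0, 177.7]
force: [0.8, 0.1, 0.0]
grip_width: 0.0027
```

```bash
python3 -c "
from h import *
print(rows([.455,-.19,.24],177.7))"
```

```text
(array([   4.6, -465.5,   27.6]), array([ 0.001,  0.001, -0.001]), array([0.4785, 0.2749, 0.268 ]), array([1.7996e+02, 4.0000e-02, 1.7767e+02]))
```

Emit:
{"name": "send_rows", "arguments": {"plan": [[0,0.5,-46.5,0,0,0,0],[0,0.5,-46.5,0,0,0,0],[0,0.5,-46.5,0,0,0,0],[0,0.5,-46.5,0,0,0,0],[0,0.5,-46.5,0,0,0,0],[0,0.5,-46.5,0,0,0,0],[0,0.5,-46.5,0,0,0,0],[0,0.5,-46.5,0,0,0,0],[0,0.5,-46.5,0,0,0,0],[0,0.5,-46.5,0,0,0,0],[0,0,0,28,0,0,0],[0,0,0,0,0,0,0]]}}

```text
time_s: 3.1
tool_pos: [0.4513, -0.1885, 0.2371]
tool_rot: [179.9, -0.3, 177.5]
force: [0.2, 1.5, 0.1]
grip_width: 0.0003
```

```bash
python3 - <<'E'
from h import *
import cv2
print(rows([.455,-.19,.24],177.7))
a=env.read_camera("side");b=env.read_camera("top")
a=cv2.resize(a[20:240,230:450],(400,400));b=cv2.resize(b[170:370,310:510],(400,400))
cv2.imwrite("pics/lev.png",np.hstack([a,b])[:,:,::-1])
E
```

```text
(array([-3.7, -1.4, -2.9]), array([ 0.001, -0.005, -0.004]), array([ 0.4513, -0.1885,  0.2371]), array([179.93,  -0.27, 177.47]))
```

View pics/lev.png

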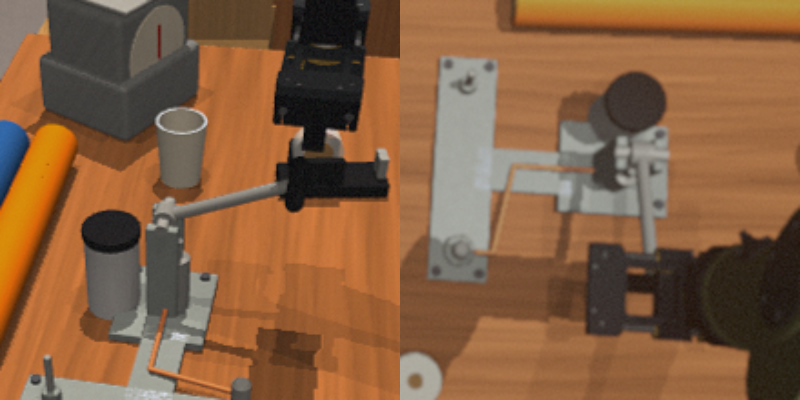

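Emit:
{"name": "send_rows", "arguments": {"plan": [[0,-5,-1,5,0,0,0],[0,0,0,20,0,0,0],[0,0,0,20,0,0,0],[0,0,0,25,0,0,0],[0,0,0,25,0,0,0],[0,0,0,25,0,0,0],[0,0,0,20,0,0,0],[0,0,0,8,0,0,0],[0,0,0,0,0,0,0],[0,0,0,0,0,0,0]]}}

```text
time_s: 4.2
tool_pos: [0.4615, -0.1884, 0.0935]
tool_rot: [-180.0, 0.2, 177.8]
force: [-0.2, 0.6, 9.1]
grip_width: 0.0008
```

```bash
python3 - <<'E'
from h import *
import cv2
o=env.get_obs();print(o["tool_pos"],o["force"])
a=env.read_camera("side");b=env.read_camera("top")
a=cv2.resize(a[20:240,230:450],(400,400));b=cv2.resize(b[170:370,310:510],(400,400))
cv2.imwrite("pics/lev2.png",np.hstack([a,b])[:,:,::-1])
E
```

```text
[ 0.46146384 -0.18840801  0.09351337] [-0.20294698  0.55361803  9.09963666]
```

View pics/lev2.png

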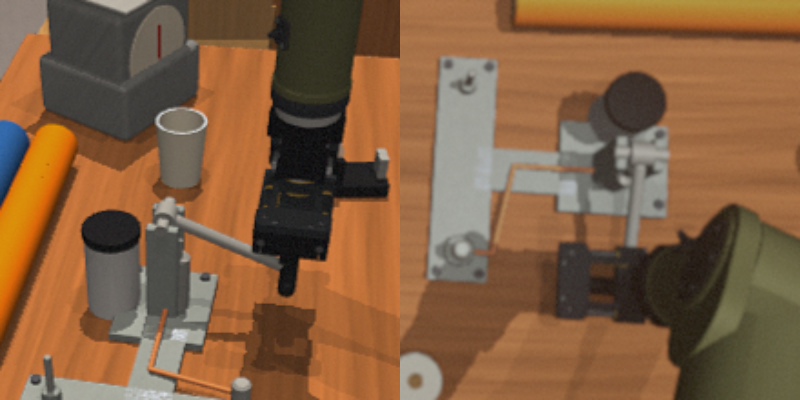

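The side view shows the lever's bar pressed down by the fingertips, at about (288,275), with 9 N on the tool. Next I raise the tool and do two more strokes.

Emit:
{"name": "send_rows", "arguments": {"plan": [[0,0,0,4,0,0,0],[0,0,0,0,0,0,0],[0,2,0,-30,0,0,0],[0,2,0,-35,0,0,0],[0,0,0,-40,0,0,0],[0,0,0,-40,0,0,0],[0,0,0,0,0,0,0],[0,0,0,0,0,0,0],[0,0,0,0,0,0,0],[0,0,0,0,0,0,0],[0,0,0,0,0,0,0],[0,0,0,0,0,0,0]]}}

```text
time_s: 5.5
tool_pos: [0.4542, -0.1888, 0.2318]
tool_rot: [-180.0, -0.1, 177.7]
force: [0.8, 0.4, -0.7]
grip_width: 0.0004
```

Emit:
{"name": "send_rows", "arguments": {"plan": [[0,0,0,10,0,0,0],[0,0,0,22,0,0,0],[0,0,0,25,0,0,0],[0,0,0,25,0,0,0],[0,0,0,25,0,0,0],[0,0,0,20,0,0,0],[0,0,0,14,0,0,0],[0,0,0,4,0,0,0],[0,0,0,0,0,0,0],[0,0,0,0,0,0,0]]}}

```text
time_s: 6.5
tool_pos: [0.4587, -0.1894, 0.0895]
tool_rot: [-179.9, 0.5, 177.7]
force: [4.8, 0.8, 8.9]
grip_width: 0.0006
```

Emit:
{"name": "send_rows", "arguments": {"plan": [[0,0,0,0,0,0,0],[0,0,0,-30,0,0,0],[0,0,0,-35,0,0,0],[0,0,0,-40,0,0,0],[0,0,0,-40,0,0,0],[0,0,0,0,0,0,0],[0,0,0,0,0,0,0],[0,0,0,0,0,0,0],[0,0,0,0,0,0,0],[0,0,0,0,0,0,0],[0,0,0,0,0,0,0]]}}

```text
time_s: 7.6
tool_pos: [0.4541, -0.1888, 0.2318]
tool_rot: [-180.0, -0.1, 177.7]
force: [0.6, -1.2, -0.1]
grip_width: 0.0007
```

Emit:
{"name": "send_rows", "arguments": {"plan": [[0,0,0,10,0,0,0],[0,0,0,22,0,0,0],[0,0,0,25,0,0,0],[0,0,0,25,0,0,0],[0,0,0,25,0,0,0],[0,0,0,20,0,0,0],[0,0,0,14,0,0,0],[0,0,0,4,0,0,0],[0,0,0,0,0,0,0],[0,0,0,0,0,0,0]]}}

```text
time_s: 8.6
tool_pos: [0.4587, -0.1894, 0.0895]
tool_rot: [-179.9, 0.5, 177.7]
force: [4.2, 0.2, 10.5]
grip_width: 0.0003
```

Emit:
{"name": "send_rows", "arguments": {"plan": [[0,0,0,0,0,0,0],[0,0,0,-30,0,0,0],[0,0,0,-35,0,0,0],[0,0,0,-40,0,0,0],[0,0,0,-45,0,0,0],[0,0,0,-25,0,0,0],[0,0,0,0,0,0,0],[0,0,0,0,0,0,0],[0,0,0,0,0,0,0],[0,0,0,0,0,0,0],[0,0,0,0,0,0,0]]}}

```text
time_s: 9.7
tool_pos: [0.454, -0.1887, 0.2614]
tool_rot: [180.0, -0.1, 177.7]
force: [-0.3, -0.0, 0.7]
grip_width: 0.0006
```

```bash
python3 - <<'E'
from h import *
env.read_camera("side")
for r in env.regions_of("side","pump_lever")[:2]: print(r["confidence"],r["rect"])
t,e=np.array([.517,.246]),np.array([.716,.232])
u=(e-t)/np.linalg.norm(e-t);g=t+.055*u;print(g,rows([*g,.26],175.5))
E
```

```text
0.92 [314.3, 109.5, 394.8, 147.8]
[0.5718644  0.24214019] (array([-99.9, 435.4,   1.8]), array([-0.   , -0.001,  0.038]), array([ 0.4542, -0.1888,  0.2619]), array([-1.8000e+02, -7.0000e-02,  1.7766e+02]))
```

Emit:
{"name": "send_rows", "arguments": {"plan": [[0,-10,43.5,0,0,0,0.004],[50,-10,43.5,0,0,0,0.004],[50,-10,43.5,0,0,0,0.004],[50,-10,43.5,0,0,0,0.004],[50,-10,43.5,0,0,0,0.004],[50,-10,43.5,0,0,0,0.004],[50,-10,43.5,0,0,0,0.004],[50,-10,43.5,0,0,0,0.004],[50,-10,43.5,0,0,0,0.004],[50,-10,43.5,0,0,0,0.004],[50,0,0,0,0,0,0],[50,0,0,0,0,0,0]]}}

```text
time_s: 11.0
tool_pos: [0.5795, 0.2406, 0.2613]
tool_rot: [-179.9, -0.1, 175.5]
force: [0.0, -0.6, 0.6]
grip_width: 0.0503
```

Emit:
{"name": "send_rows", "arguments": {"plan": [[50,0,0,40,0,0,0],[50,0,0,40,0,0,0],[50,0,0,40,0,0,0],[50,0,0,40,0,0,0],[50,0,0,30,0,0,0],[50,0,0,0,0,0,0],[50,0,0,0,0,0,0]]}}

```text
time_s: 11.7
tool_pos: [0.5803, 0.238, 0.0734]
tool_rot: [-180.0, 0.0, 175.3]
force: [0.4, 0.2, 0.4]
grip_width: 0.0497
```

```bash
python3 - <<'E'
from h import *
import cv2
print(rows([.572,.242,.006],175.5))
a=env.read_camera("side");b=env.read_camera("top")
a=cv2.resize(a[220:440,170:390],(400,400));b=cv2.resize(b[160:320,180:340],(400,400))
cv2.imwrite("pics/arm.png",np.hstack([a,b])[:,:,::-1])
E
```

```text
(array([ 8.7,  3.3, 67.4]), array([-0.   ,  0.   , -0.004]), array([0.5803, 0.238 , 0.0734]), array([-1.7997e+02,  2.0000e-02,  1.7527e+02]))
```

View pics/arm.png

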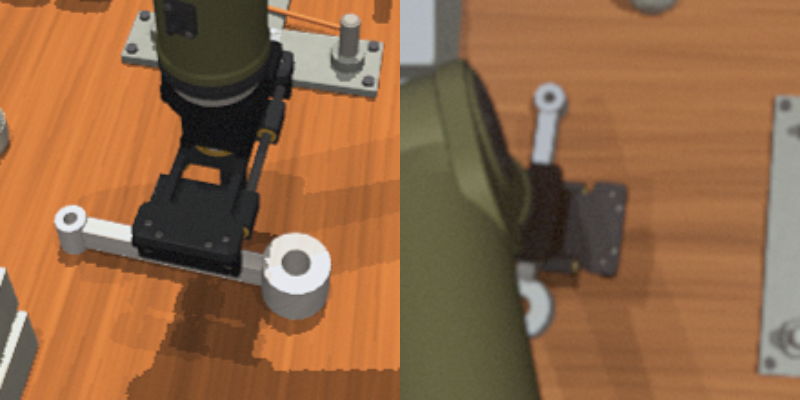

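Emit:
{"name": "send_rows", "arguments": {"plan": [[50,8,3.3,10,0,0,-0.004],[50,0,0,20,0,0,0],[50,0,0,20,0,0,0],[50,0,0,12,0,0,0],[50,0,0,4,0,0,0],[50,0,0,0,0,0,0],[50,0,0,0,0,0,0]]}}

```text
time_s: 12.5
tool_pos: [0.5729, 0.2438, 0.0076]
tool_rot: [179.9, 0.1, 175.6]
force: [0.3, -0.3, 0.4]
grip_width: 0.05
```

```bash
python3 - <<'E'
from h import *
import cv2
print(rows([.572,.242,.006],175.5))
b=env.read_camera("top");a=env.read_camera("side")
a=cv2.resize(a[280:440,170:390],(800,582),interpolation=cv2.INTER_CUBIC)
cv2.imwrite("pics/arm2.png",a[:,:,::-1])
E
```

```text
(array([ 0.8, -1.8,  1.6]), array([0.001, 0.001, 0.002]), array([0.5729, 0.2438, 0.0076]), array([1.7995e+02, 8.0000e-02, 1.7560e+02]))
```

View pics/arm2.png

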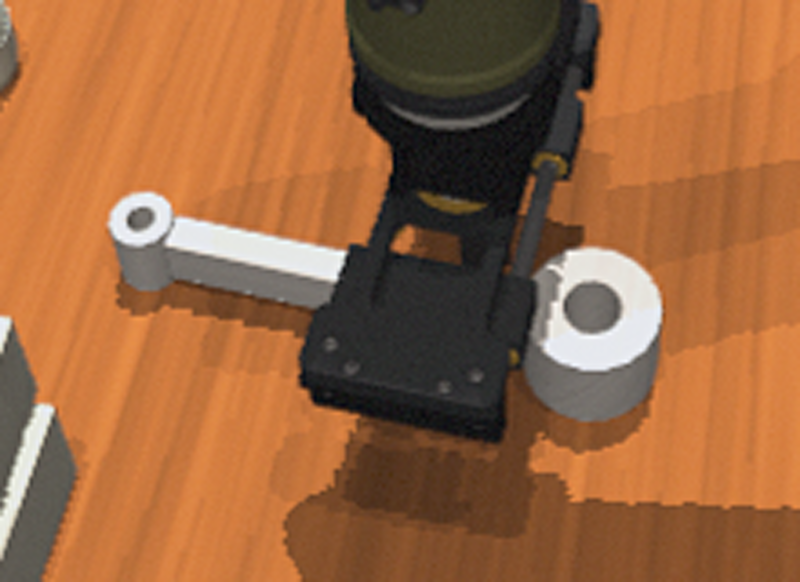

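The fingers straddle the web, with the boss's bore at (592,307) and the eye at (141,217) in the crop. I'll close on it.

Emit:
{"name": "send_rows", "arguments": {"plan": [[30,0,-1,1,0,0,0],[10,0,0,0,0,0,0],[5,0,0,0,0,0,0],[5,0,0,0,0,0,0],[5,0,0,0,0,0,0],[5,0,0,0,0,0,0],[5,0,0,0,0,0,0],[5,0,0,0,0,0,0]], "grip_force": 45}}

```text
time_s: 13.4
tool_pos: [0.5721, 0.243, 0.0056]
tool_rot: [180.0, 0.0, 175.6]
force: [-0.6, 2.2, 0.2]
grip_width: 0.0157
```

Emit:
{"name": "send_rows", "arguments": {"plan": [[5,0,0,-8,0,0,0],[5,0,0,-15,0,0,0],[5,0,0,-20,0,0,0],[5,0,0,-20,0,0,0],[5,0,0,-20,0,0,0],[5,0,0,-20,0,0,0],[5,0,0,-20,0,0,0],[5,0,0,-12,0,0,0],[5,0,0,-5,0,0,0],[5,0,0,0,0,0,0],[5,0,0,0,0,0,0],[5,0,0,0,0,0,0]]}}

```text
time_s: 14.6
tool_pos: [0.5713, 0.242, 0.1442]
tool_rot: [-179.9, -0.1, 175.6]
force: [-0.9, -0.7, -4.9]
grip_width: 0.0158
```

```bash
python3 - <<'E'
from h import *
import cv2
o=env.get_obs();print(o["tool_pos"],o["tool_rot"],o["wrist_torque"])
b=env.read_camera("top");a=env.read_camera("side")
a=cv2.resize(a[220:420,170:370],(400,400));b=cv2.resize(b[160:320,180:340],(400,400))
cv2.imwrite("pics/lift.png",np.hstack([a,b])[:,:,::-1])
E
```

```text
[0.57132415 0.24204761 0.14424483] [-1.79926664e+02 -1.11336923e-01  1.75599827e+02] [0.02824896 0.04277155 0.05647848]
```

View pics/lift.png

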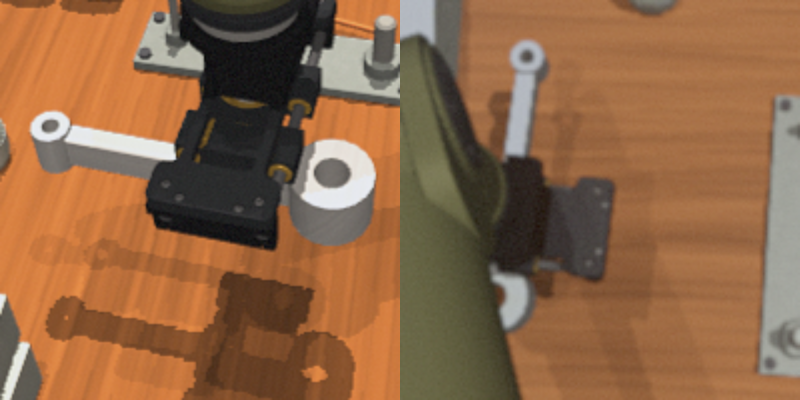

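```bash
python3 - <<'E'
from h import *
b=plane("side",(336,306.5),.1826);e=plane("side",(195,283),.1766);et=plane("top",(230.8,182.4),.1766)
d=e-b;print(b,e,et,np.hypot(*d),np.degrees(np.arctan2(d[1],d[0])))
t=np.array([.5713,.2420]);print((t-b)@d/np.hypot(*d))
th=np.array([.497,-.0065]);tn=np.array([.6945,-.0153]);s=tn-th;s/=np.hypot(*s)
a=np.degrees(np.arctan2(s[1],s[0]));m=(th+tn)/2;print(a)
g=m-.1*s+.055*s;print(rows([*g,.144],180+a))
E
```

```text
[0.5174994 0.2465685] [0.71613668 0.23090542] [0.71535795 0.22836495] 0.19925385574968366 -4.508597948882468
0.05399323818703153
-2.5512384208987924
(array([   1.5, -251.9,    0.8]), array([-0.001, -0.001, -0.032]), array([0.5716, 0.2422, 0.1445]), array([-1.7994e+02, -8.0000e-02,  1.7560e+02]))
```

Lifted level and gripped at x≈54 mm. Next I move it over the posts.

Emit:
{"name": "send_rows", "arguments": {"plan": [[5,0,-10,0,0,0,-0.004],[5,0,-25,0,0,0,-0.004],[5,0.5,-30,0,0,0,-0.004],[5,0.5,-30,0,0,0,-0.004],[5,0.5,-30,0,0,0,-0.004],[5,0,-30,0,0,0,-0.004],[5,0,-30,0,0,0,-0.004],[5,0,-30,0,0,0,-0.004],[5,0,-25,0,0,0,0],[5,0,-12,0,0,0,0],[5,0,0,0,0,0,0],[5,0,0,0,0,0,0]]}}

```text
time_s: 15.9
tool_pos: [0.5558, -0.0077, 0.1455]
tool_rot: [179.9, -0.0, 177.5]
force: [0.1, 0.7, -4.6]
grip_width: 0.0154
```

Emit:
{"name": "send_rows", "arguments": {"plan": [[5,0,0,5,0,0,0],[5,0,0,8,0,0,0],[5,0,0,10,0,0,0],[5,0,0,7,0,0,0],[5,0,0,0,0,0,0],[5,0,0,0,0,0,0],[5,0,0,0,0,0,0],[5,0,0,0,0,0,0]]}}

```text
time_s: 16.7
tool_pos: [0.5562, -0.0091, 0.1161]
tool_rot: [180.0, 0.1, 177.4]
force: [-0.4, -0.6, -4.0]
grip_width: 0.0155
```

```bash
python3 - <<'E'
from h import *
import cv2
o=env.get_obs();print(o["tool_pos"],o["tool_rot"])
a=env.read_camera("side");env.read_camera("top")
for q in("swing_arm","pump_lever"):print([ (round(r["confidence"],2),r["rect"]) for c in("side","top") for r in env.regions_of(c,q)[:1]])
cv2.imwrite("pics/fin.png",cv2.resize(a[130:290,220:420],(800,600),interpolation=cv2.INTER_CUBIC)[:,:,::-1])
b=env.read_camera("top");cv2.imwrite("pics/fint.png",cv2.resize(b[180:320,300:480],(720,560),interpolation=cv2.INTER_CUBIC)[:,:,::-1])
E
```

```text
[ 0.55619929 -0.00908062  0.11605933] [1.79984640e+02 5.76291287e-02 1.77428622e+02]
[(0.7, [241.2, 180.7, 377.0, 227.6]), (0.59, [340.3, 191.1, 352.8, 207.3])]
[(0.63, [316.2, 107.0, 397.7, 142.5]), (0.85, [414.1, 240.5, 455.0, 315.9])]
```

View pics/fin.png

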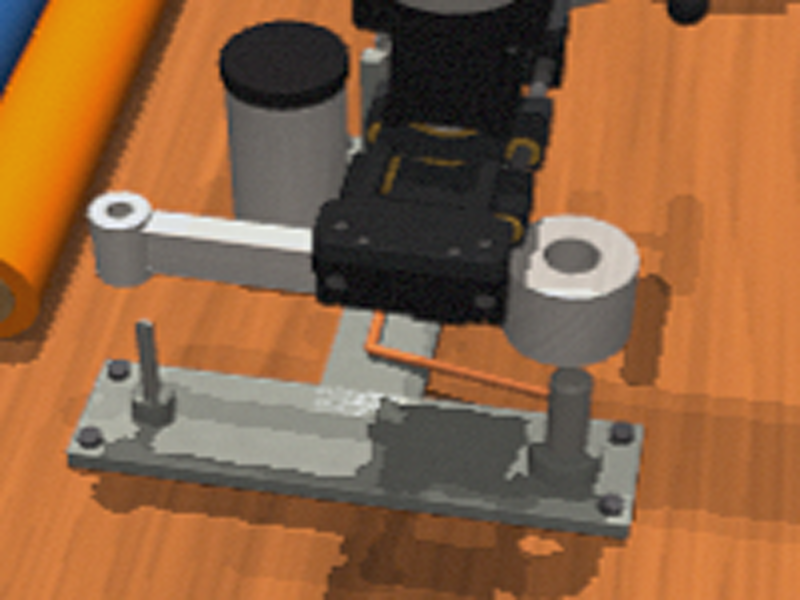

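View pics/fint.png

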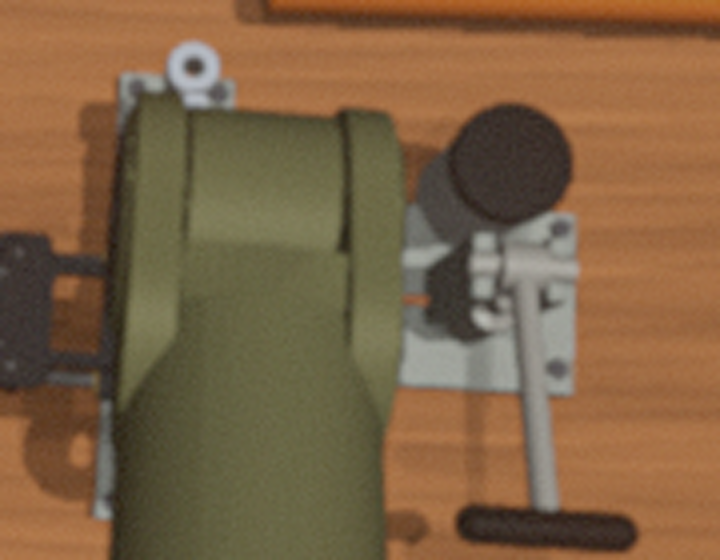

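```bash
python3 - <<'E'
from h import *
f=lambda n,c,uv,z:print(n,c,plane(c,uv,z).round(4))
f("bore","side",(362.75,198.3),.1545);f("eye","side",(250,186),.1485);f("eye","top",(348.25,196.5),.1485)
f("thick","side",(362.75,230.3),.075);f("thin","side",(256.75,216.3),.075)
f("thick","top",crop(427,354),.075);f("thin","top",crop(441,107),.075)
E
```

```text
bore side [ 0.5019 -0.0053]
eye side [ 0.7007 -0.0156]
eye top [ 0.6999 -0.0175]
thick side [ 0.4973 -0.0089]
thin side [ 0.6949 -0.0167]
thick top [ 0.4956 -0.0081]
thin top [ 0.6932 -0.0159]
```

Emit:
{"name": "send_rows", "arguments": {"plan": [[5,3,-1,3,0,0,0],[5,3,-1,5,0,0,0],[5,0,0,5,0,0,0],[5,0,0,2,0,0,0],[5,0,0,0,0,0,0],[5,0,0,0,0,0,0],[5,0,0,0,0,0,0],[5,0,0,0,0,0,0],[5,0,0,0,0,0,0],[5,0,0,0,0,0,0]]}}

```text
time_s: 18.05
tool_pos: [0.5498, -0.0107, 0.1007]
tool_rot: [180.0, 0.0, 177.4]
force: [-0.4, 0.1, -3.9]
grip_width: 0.0158
```

```bash
python3 - <<'E'
from h import *
import cv2
o=env.get_obs();print(o["tool_pos"],o["tool_rot"],o["joint_velocities"].round(2),o["force"])
a=env.read_camera("side")
cv2.imwrite("pics/fin2.png",cv2.resize(a[130:290,220:420],(800,600),interpolation=cv2.INTER_CUBIC)[:,:,::-1])
E
```

```text
[ 0.5498041  -0.01074194  0.10065825] [1.79992177e+02 1.46042665e-02 1.77434254e+02] [ 0.01  0.03 -0.07  0.18  0.12  0.02  0.04] [-0.38867277  0.08918095 -3.93446979]
```

View pics/fin2.png

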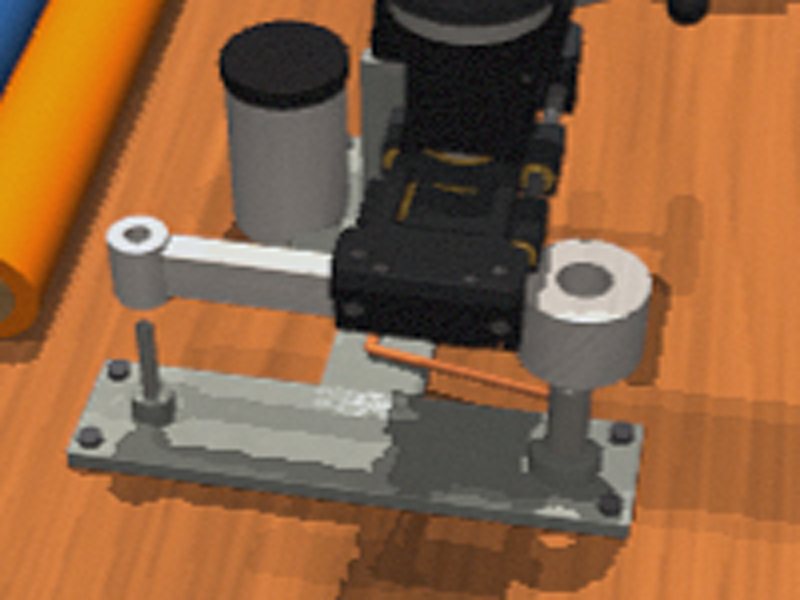

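```bash
python3 - <<'E'
from h import *
b=plane("side",(366.25,204.4),.139);e=plane("side",(254.5,192.1),.133);print(b,e,np.hypot(*(e-b)))
print(b-[.4973,-.0089],e-[.6949,-.0167])
E
```

```text
[ 0.49515101 -0.00802564] [ 0.69451425 -0.01811115] 0.19961818275184043
[-0.00214899  0.00087436] [-0.00038575 -0.00141115]
```

Both offsets are 2–3 mm or less, well inside tolerance, and the arm is still. I'll hand in.

```bash
python3 -c "
from cell import env
print(env.sign_off()); o=env.get_obs(); print(o['time_s'],o['tool_pos'],o['grip_width'])"
```

```text
the job is handed in; nothing more can be done
None
the job is handed in; nothing more can be done
```

I made three full lever strokes, then gripped the swing arm by its web, lifted it and handed in while holding it still over the two posts. The hand-in gives no verdict.

- **Strokes:** The fingertips went down to 89–94 mm above the bench, with 9–10 N on the tool each time. From the geometry that is about 0.75 rad of lever angle or more, against the 0.68 needed. The lever showed fully up in the top picture taken after the third stroke.
- **Grip:** I measured the grip at about 54 mm along the web, against the 55 mm balance point. The fingers held it at a 15.8 mm opening and 45 N.
- **Final position:** The arm hangs level, with its underside about 20 mm above the posts. In the last side picture the bore is about 2.3 mm off the thick post's axis and the eye about 1.5 mm off the thin one's.
- **Disagreement:** In the pictures the posts came out 197.7 mm apart instead of 200, and the two cameras differed by about 2 mm. Both are well inside the 12 and 16 mm tolerances.
- **Not checked:** I did not measure whether the other items had moved. The tool stayed clear of them, and nothing looked out of place in the pictures.

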